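Mix a sample and shim up the settling plate

TASK

Press the red-capped sample jar down onto the touch mixer's sprung pad until the pad is fully down and keep it there for half a second, then stand the jar upright in the middle of the marked ring on the tilting plate and let go of it. Then take the orange wedge by its grip post and slide it flat along the bench, thin end first, in under the plate's free edge until that edge has just lifted off its base, by about 5 mm. Finish still gripping the wedge and holding it there, with the plate resting on the wedge and not on the robot, and leave the other things on the bench where they are.

Things in the scene. Friction and masses are not known exactly. Their poses are not given: they have to be found in the camera images.
- jar: Closed amber sample jar with a red lid, upright cylinder 52 mm in diameter, 100 mm tall, 0.14 to 0.25 kg. Origin: centre of its underside; z up. A lookalike with a white lid stands nearby.
- mixer: Touch mixer, fixed: dark blue round housing on a round foot 110 mm across, 66 mm tall to its steel collar. Origin: centre of its underside, on the bench. The sprung pad is on its vertical axis.
- mixer_pad (a joint): Travel of the mixer's sprung pad, in m: 0 is up, 0.008 is fully down. The pad is a flat grey-black disc 68 mm in diameter; it starts to move at about 3 N and is fully down at about 8 N; it springs back up.
- pad_top (a point): Centre of the pad's flat top face, 80 mm above the bench when up, 72 mm when fully down.
- station: The tilting plate's fixed base: two white rails 200 mm long, 22 mm high, 128 mm clear between them, a cross bar at the hinge end. Origin: on the bench at its centre. Level x axis: from the open mouth (x = -100 mm) to the hinge (+100 mm); push the wedge along +x midway between the rails. On the rails lies an aluminium plate 200 (x) x 170 x 10 mm, 0.55 to 0.9 kg, top 32 mm above the bench.
- plate (a joint): Angle of the plate about its hinge, in rad: 0 is resting on the base, positive is free edge up. 0.01 rad lifts the lip by 1.9 mm; 5 mm of lift is 0.026 rad.
- lip (a point): Lowest point, in the middle, of the dark round bar (12 mm diameter, 120 mm long) under the plate's free edge. It lies 16 mm above the bench when the plate rests, at local x = -94 mm of the station; the wedge goes under this bar.
- spot (a point): Centre of the dark blue ring (70 mm across) marked on the plate's top face, at local x = +20 mm of the station; the jar's underside goes here, 32 mm above the bench.
- wedge: Orange wedge lying flat, 0.15 kg. Origin: on the underside below the centre of its grip post; x points to the thin end, z up. Post 28 (x) x 26 (y) mm, 85 mm tall, black grip patches. Ramp 44 mm wide, 34 mm high at x = 14 mm falling evenly to 4 mm at x = 114 mm. The bar meets the ramp when the origin is 74 mm short of it (level); 57 mm short lifts it 5 mm. Push: up to about 12 N.
- jar_white: Bystander: amber jar like the sample jar but with a white lid. Origin under its centre. Leave alone.
- tub_a: Bystander: white paint tub 100 mm in diameter, 85 mm tall. Origin under its centre.
- tub_b: Bystander: white paint tub 100 mm in diameter, 85 mm tall, ochre label. Origin under its centre.
- can: Bystander: steel can 68 mm in diameter, 75 mm tall. Origin under its centre.
- dropper: Bystander: small amber bottle 44 mm in diameter, 85 mm tall, red cap, narrow neck. Origin under its centre.
- spatula: Bystander: spatula 180 mm long lying on the bench.
Not all that is in view belongs to the job. Of the things that look like the wedge, the larger one is meant.

How it is judged:
By the outcome, as a careful person would: the job done as asked, in the order asked, and still so for the second after the job is handed in, while the arm keeps its last pose, push and grip.
It also fails if it takes over 70 s, if anything falls off the work surface, if the arm or the gripper's body presses on something with over 40 N, if the wrist force passes 120 N, or if a joint passes its speed limit or range.

ROBOT

A 6-joint arm with a two-finger parallel gripper is mounted at the origin on the work surface. World frame = base frame: x ahead of the robot, y to its left, z up, the work surface at z = 0. Lengths are in m, angles in rad, forces in N, time in s.
With the tool pointing down it reaches from about 0.35 to 0.975 m from the base axis. Payload 4.9 kg.
Tool frame: the origin (TCP) lies at the very end of the fingers, on their centre line; the grasp point (between the pads) lies 19 mm behind it (ctrl.grip_point_offset is the distance from the TCP to the grasp point, in m); z points along the fingers, y is the line along which they close (so a half turn about z gives the same grasp; the last joint's range is limited). The gripper opens to 85 mm and grips with 20 to 120 N. Pads are 22 mm wide; open, the fingers measure 114 mm over their backs; the gripper's body (76 mm by 85 mm) begins 54 mm behind the grasp point. The pads swing forward as they close: fully open they stand 13 mm farther back than shut.
Start: joints at [-1.31, 0.053, 1.613, -0, 1.476, -0.119], TCP at [0.232, -0.58, 0.231] pointing down, gripper open.
Joint ranges: [-3.01, 3.01], [-1.01, 2.22], [0.06, 2.58], [-1.02, 4.17], [0.09, 2.62], [-3.14, 3.14]. Speed limits (rad/s): [2.57, 2.57, 3.14, 3.14, 3.14, 3.14].

INTERFACE

Orientations are given as a rotation vector (axis times angle).
In Python, from station import ctrl gives the robot as it stands.
- The arm moves only by the tool send_rows, never from a script. Its argument "rows" is a list of rows, each a list of 3 entries, a list of its own where there are three numbers: the finger opening in cm, from 0 to 8.54, then the shift along the tool's x, y, z in cm, then the turn about the tool's z in degrees. A call has 1 to 10 rows; each row shifts and turns the commanded pose from where the row before left it, along the tool's axes as they then stand; what a row does not reach is not made up. A row lasts 1/8 s, in which the tool goes at most 62.5 mm and 10.7 degrees, less where a joint would pass 70% of its speed; a pose out of reach is approached as far as the arm can. A call with a gripper value outside its range is refused whole. The fingers move at their own pace and stop on an object; "newtons" is the grip in N (left out, the last holds). Time passes only in rows, so rows that do not move let the fingers close. It gives the time, the measured TCP pose, the force, the opening and the grip force at its end, in the units of the state.
- ctrl.get_obs(): the state, without advancing time (a new reading comes with each control period).
- ctrl.get_image(name): name is "scene" or "top" or "wrist"; returns a dict with "frame" (480x640x3 uint8, red, green, blue), "range_z" (480x640 float32, m along the optical axis (not along the pixel's ray), 0 where there is no reading), "fx", "fy", "cx", "cy" (pixels), "cam_to_world" (4x4, takes a point from camera to world coordinates). Camera axes: x right, y down, z forward; pixel columns grow to the right and rows downward; lengths in m; the calibration is good to about 2 mm. The wrist camera is an equidistant fisheye: a pixel r from the principal point sees the ray r / f radians off the axis. A picture is of the moment at which its call begins.
- ctrl.finish_job(): hands the job in; it is judged then, once.
The state is a dict: "t": time; "q": joint angles; "dq": joint speeds; "effort": joint torques, N m; "tool_pos": TCP position; "tool_rot": TCP orientation; "contact_force": force on the tool from outside, world axes, zero at the start; "wrist_torque": the same for the moment, N m; "opening": finger opening in m; "grip_force": force on a finger pad.
Only numpy, scipy, OpenCV 4.12 (cv2) and the standard library are available. Lean on these libraries where they do the work, as an engineer would, in place of code of your own. Each camera call takes 0.05 s, during which the arm holds its last target. There are 200 camera calls.

## Working session

There is one attempt and no reset: what is moved stays moved. The work goes in short steps, Python scripts to look and compute and a tool call to move; the robot and the scene stay as the last step left them, time stands still between calls to the robot, and variables do not carry over. Pictures are saved under pics/ and viewed, at most 10 in all, crops included, and the job is handed in when it is done.

Besides the shell and the picture viewer there is one more tool, called after "Call:" as name(argument=value, ...), one argument or row to a line, values as JSON. send_rows: Moves the arm, as the interface text tells. Its arguments: {"type":"object","properties":{"rows":{"type":"array","items":{"type":"array"}},"newtons":{"type":"number"}},"required":["rows"]}

```bash
mkdir -p pics
cat > h.py <<'E'
import numpy as np, cv2
from station import ctrl
def grab(n):
    d=ctrl.get_image(n); np.savez('pics/%s.npz'%n,**d); return d
def world(d):
    z=d['range_z']; v,u=np.mgrid[:480,:640]
    P=np.stack([(u-d['cx'])/d['fx']*z,(v-d['cy'])/d['fy']*z,z,np.ones_like(z)],-1)
    return (P@np.array(d['cam_to_world']).T)[...,:3]
def save(d,f): cv2.imwrite(f,d['frame'][...,::-1])
E
python3 - <<'E'
from h import *
for n in('top','scene'):
    d=grab(n); save(d,'pics/%s.png'%n); print(d['fx'],d['cam_to_world'])
o=ctrl.get_obs(); print(o['t'],o['tool_rot'],o['opening'])
E
```

```text
513.0121116852258 [[ 0.01735073 -0.98314362  0.18200984  0.32111899]
 [-0.999815   -0.01857176 -0.00500623  0.06513212]
 [ 0.00830208 -0.1818893  -0.98328397  1.53134525]
 [ 0.          0.          0.          1.        ]]
472.59512655942495 [[-0.84303718  0.33010192 -0.42464225  1.20903873]
 [ 0.53779789  0.52888214 -0.6565494   1.03519619]
 [ 0.00785749 -0.78186726 -0.62339542  1.01810484]
 [ 0.          0.          0.          1.        ]]
0.1 [-3.08326817e+00 -5.92615772e-01  1.85450652e-04] 0.08540158085909322
```

View pics/top.png

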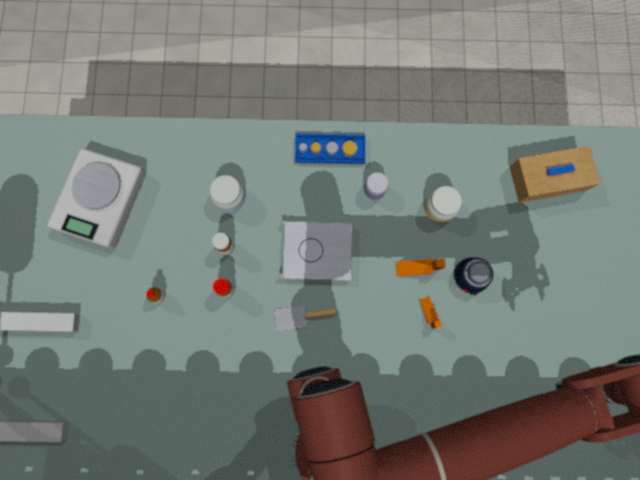

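View pics/scene.png

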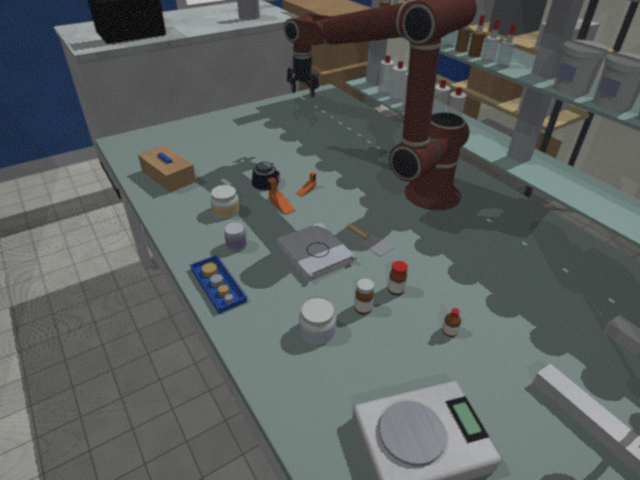

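The top picture shows two red-capped things: the jar at (222,287), which is large with a broad lid, and the dropper at (154,295), which is small. The white-lid jar is at (222,242). The wedges are the large one at (420,267) and the small one at (430,312). The mixer is at (474,274). The plate is at (317,250), with its ring at (311,250) offset to the left, so the hinge is on the left and the mouth on the right. I'll use a close crop and measure.

Run:
```python
from h import *
d=dict(np.load('pics/top.npz')); W=world(d); f=d['frame']
a=cv2.resize(f[215:335,140:260],(480,480),interpolation=cv2.INTER_CUBIC)
b=cv2.resize(f[225:335,270:500],(800,383),interpolation=cv2.INTER_CUBIC)
c=np.zeros((600,800,3),np.uint8); c[:383]=b; c[383:600,:217]=cv2.resize(a,(217,217))
cv2.imwrite('pics/crop1.png',c[...,::-1])
hsv=cv2.cvtColor(f,cv2.COLOR_RGB2HSV)
def cl(m,name,minpx=15):
    n,l,s,ce=cv2.connectedComponentsWithStats(m.astype(np.uint8))
    for i in range(1,n):
        if s[i,4]>=minpx:
            p=W[l==i]; p=p[np.isfinite(p).all(1)]
            print(name,ce[i].round(1),s[i,4],'mean',p.mean(0).round(4),'min',p.min(0).round(3),'max',p.max(0).round(3), 'rect',cv2.minAreaRect(p[:,:2].astype(np.float32)))
H,S,V=hsv[...,0],hsv[...,1],hsv[...,2]
roi=np.zeros(H.shape,bool); roi[120:345,140:510]=1
cl(roi&((H<4)|(H>176))&(S>180),'red')
cl(roi&(H>=5)&(H<18)&(S>200)&(W[...,2]>0.003),'orange')
z=W[...,2]
cl(roi&(abs(z-0.032)<0.006)&(abs(W[...,0]-W[250,317,0])<.13)&(abs(W[...,1]-W[250,317,1])<.13),'plate',200)
r=np.zeros_like(roi); r[250:300,450:500]=1
cl(r&(z>.073),'pad'); cl(r&(z>.05),'mixer')
r=np.zeros_like(roi);r[225:300,200:240]=1
cl(r&(z>.09),'lids'); r=np.zeros_like(roi);r[225:320,390:450]=1; cl(r&(z>.07),'post',4);cl(r&(z>.045)&(z<.07),'smallpost',4)
r[:]=0;r[235:265,295:330]=1; cl(r&(V<90),'ring',5); print(W[250,311])
```

```text
red [220.6 285.8] 172 mean [0.4554 0.3227 0.0999] min [0.433 0.302 0.089] max [0.475 0.342 0.107] rect ((0.4539616107940674, 0.3217865824699402), (0.039254654198884964, 0.04294487088918686), 87.40784454345703)
red [149.7 293. ] 32 mean [0.433  0.5232 0.0846] min [0.425 0.515 0.079] max [0.441 0.533 0.09 ] rect ((0.43378588557243347, 0.5236823558807373), (0.014687060378491879, 0.01597326621413231), 37.322509765625)
orange [418.6 266.7] 555 mean [ 0.5294 -0.2456  0.0285] min [ 0.506 -0.305  0.003] max [ 0.551 -0.185  0.09 ] rect ((0.5293775200843811, -0.2454397976398468), (0.04050176590681076, 0.11937703937292099), 3.1927976608276367)
orange [226.9 289.4] 30 mean [0.4472 0.3069 0.0858] min [0.433 0.301 0.066] max [0.468 0.324 0.107] rect ((0.44725048542022705, 0.30858224630355835), (0.013693764805793762, 0.03978392109274864), 61.32037353515625)
orange [154.  294.7] 78 mean [0.4302 0.5172 0.0635] min [0.416 0.504 0.046] max [0.447 0.534 0.088] rect ((0.43019065260887146, 0.5181428790092468), (0.02366974949836731, 0.03345371037721634), 64.51846313476562)
orange [429.9 312.8] 269 mean [ 0
[... 1040 characters left out ...]
9433594)
lids [220.5 285.9] 224 mean [0.4552 0.323  0.0995] min [0.433 0.301 0.09 ] max [0.478 0.348 0.108] rect ((0.45557236671447754, 0.3228721022605896), (0.04479382932186127, 0.044726476073265076), 59.6749382019043)
post [439.9 262.9] 98 mean [ 0.534  -0.296   0.0827] min [ 0.521 -0.312  0.072] max [ 0.549 -0.281  0.09 ] rect ((0.5350686311721802, -0.29704707860946655), (0.026899199932813644, 0.030224911868572235), 4.657129764556885)
smallpost [435.2 265.8] 26 mean [ 0.5288 -0.2881  0.0587] min [ 0.521 -0.308  0.045] max [ 0.544 -0.282  0.069] rect ((0.527259886264801, -0.29041919112205505), (0.03332549333572388, 0.016238367184996605), 50.8770866394043)
[0.57309858 0.07299553 0.03058948]
```

View pics/crop1.png

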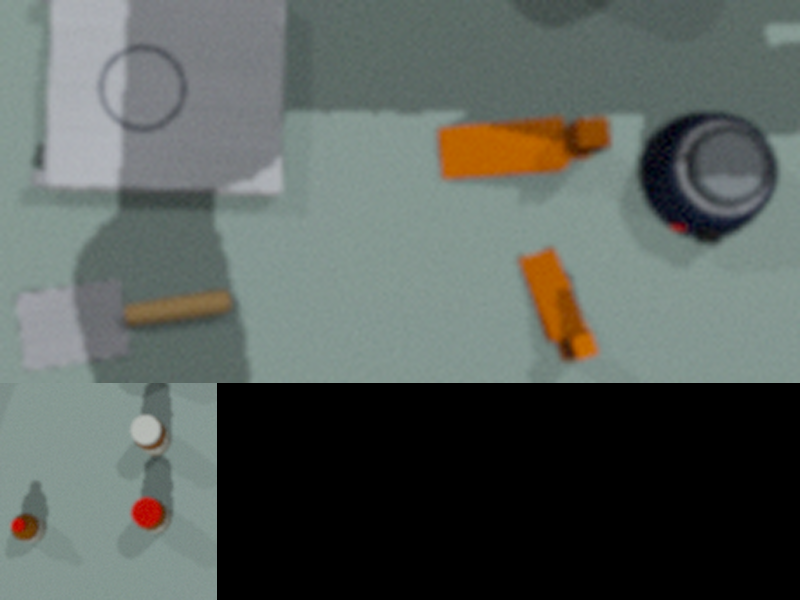

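The crop confirms the choices: the jar has the wide red lid, the larger wedge has its post on the right and its thin end pointing left at the plate, and the plate's hinge is on the left. Now I'll refine the geometry.

Run:
```python
from h import *
d=dict(np.load('pics/top.npz')); W=world(d); z=W[...,2]; X=W[...,0];Y=W[...,1]
f=d['frame']; hsv=cv2.cvtColor(f,cv2.COLOR_RGB2HSV);H,S,V=[hsv[...,i] for i in range(3)]
val=d['range_z']>0.2
def circ(m,n):
    p=W[m&val]; c,r=cv2.minEnclosingCircle(p[:,:2].astype(np.float32)); print(n,len(p),'mean',p.mean(0).round(4),'enc',np.round(c,4),round(r,4),'z',np.median(p[:,2]).round(4))
near=lambda x,y,r:np.hypot(X-x,Y-y)<r
circ(near(.455,.323,.035)&(z>.09),'jar')
circ(near(.455,.323,.04)&(z>.02),'jarall')
circ(near(.583,.329,.035)&(z>.09),'white')
circ(near(.51,-.41,.06)&(z>.074)&(z<.086),'pad')
circ(near(.51,-.41,.07)&(z>.0735),'padz'); circ(near(.51,-.41,.07)&(z>.055)&(z<.073),'collar')
for z0 in (.02,.04,.06): circ(near(.51,-.41,.08)&(z>z0),'mix%g'%z0)
om=(H>=3)&(H<20)&(S>150)&val&near(.53,-.25,.09)
circ(om&(z>.078),'post')
p=W[om&(z>.078)]; print('postbox',np.percentile(p,[3,97],axis=0).round(4))
r=W[om&(z<.038)&(z>.001)&(Y>-.275)]
for lo in np.arange(-.275,-.18,.02):
    q=r[(r[:,1]>=lo)&(r[:,1]<lo+.02)]; 
    if len(q): print('ramp',lo.round(3),len(q),'x',np.percentile(q[:,0],[3,97]).round(4),'mid',np.percentile(q[:,0],[3,97]).mean().round(4),'z',q[:,2].mean().round(4))
print('thin end y',np.percentile(r[:,1],99))
pm=val&(abs(z-.032)<.006)&near(.573,.058,.14)
m=cv2.morphologyEx(pm.astype(np.uint8),cv2.MORPH_OPEN,np.ones((9,9)))>0
q=W[m]; print('plate rect',cv2.minAreaRect(q[:,:2].astype(np.float32)), q[:,2].mean())
for lo in np.arange(.5,.65,.025):
    s=q[(q[:,0]>=lo)&(q[:,0]<lo+.025)]; print('x',lo.round(3),'y',s[:,1].min().round(4),s[:,1].max().round(4))
for lo in np.arange(-.03,.15,.03):
    s=q[(q[:,1]>=lo)&(q[:,1]<lo+.03)]; print('y',lo.round(3),'x',s[:,0].min().round(4),s[:,0].max().round(4))
# ring
g=cv2.cvtColor(f,cv2.COLOR_RGB2GRAY); bh=cv2.morphologyEx(g,cv2.MORPH_BLACKHAT,np.ones((5,5)))
rm=(bh>18)&near(.573,.073,.05)&pm; 
P=W[rm][:,:2]; 
for _ in range(4):
    A=np.c_[2*P,np.ones(len(P))]; s=np.linalg.lstsq(A,(P**2).sum(1),rcond=None)[0]; R=np.sqrt(s[2]+s[0]**2+s[1]**2)
    e=abs(np.hypot(*(P-s[:2]).T)-R); P=P[e<max(.004,2*e.std())]
print('ring',s[:2].round(4),R.round(4),len(P))
o=ctrl.get_obs(); import scipy.spatial.transform as t
print(t.Rotation.from_rotvec(o['tool_rot']).as_matrix().round(4),o['tool_pos'],ctrl.grip_point_offset)
```

```text
jar 224 mean [0.4552 0.323  0.0995] enc [0.455 0.324] 0.0242 z 0.0998
jarall 332 mean [0.4525 0.3182 0.0861] enc [0.4549 0.3229] 0.0262 z 0.0974
white 211 mean [0.5841 0.3303 0.0992] enc [0.5846 0.3308] 0.0234 z 0.0995
pad 405 mean [ 0.5096 -0.409   0.0794] enc [ 0.509  -0.4086] 0.0349 z 0.0792
padz 422 mean [ 0.5101 -0.4089  0.0795] enc [ 0.509  -0.4086] 0.0349 z 0.0792
collar 369 mean [ 0.5058 -0.3996  0.0628] enc [ 0.5106 -0.4082] 0.0484 z 0.0626
mix0.02 1065 mean [ 0.5046 -0.3988  0.0632] enc [ 0.5062 -0.4037] 0.0561 z 0.0651
mix0.04 919 mean [ 0.5063 -0.4021  0.0684] enc [ 0.5042 -0.4075] 0.0542 z 0.0692
mix0.06 692 mean [ 0.5083 -0.4054  0.0738] enc [ 0.5095 -0.4081] 0.0468 z 0.0765
post 68 mean [ 0.5329 -0.2951  0.0839] enc [ 0.5338 -0.2938] 0.0151 z 0.0836
postbox [[ 0.5218 -0.3063  0.0781]
 [ 0.545  -0.2846  0.0892]]
ramp -0.275 105 x [0.511  0.5519] mid 0.5315 z 0.0279
ramp -0.255 101 x [0.5086 0.55  ] mid 0.5293 z 0.0216
ramp -0.235 102 x [0.5091 0.5474] mid 0.5282 z 0.0156
ramp -0.215 102 x [0.5057 0.5486] mid 0.5272 z 0.0102
ramp -0.195 50 x [0.5066 0.5452] mid 0.5259 z 0.0061
thin end y -0.18562704127778473
plate rect ((0.0, 0.0), (0.0, 0.0), 0.0) nan<stdin>:24: RuntimeWarning: Mean of empty slice.
  ret = ret.dtype.type(ret / rcount)
Traceback (most recent call last):
ValueError: zero-size array to reduction operation minimum which has no identity
```

Run:
```python
from h import *
import scipy.spatial.transform as t
d=dict(np.load('pics/top.npz')); W=world(d); z=W[...,2]; X=W[...,0];Y=W[...,1]
f=d['frame']; val=d['range_z']>0.2
near=lambda x,y,r:np.hypot(X-x,Y-y)<r
zs=cv2.medianBlur(z.astype(np.float32),5)
m=val&(zs>.024)&(zs<.042)&near(.573,.058,.15)
n,l,st,c=cv2.connectedComponentsWithStats(m.astype(np.uint8)); i=1+st[1:,4].argmax(); m=l==i
q=W[m]; print(len(q),'rect',cv2.minAreaRect(q[:,:2].astype(np.float32)),np.median(q[:,2]))
a=[];b=[]
for lo in np.arange(.5,.64,.02):
    s=q[(q[:,0]>=lo)&(q[:,0]<lo+.02)]; a.append((lo+.01,s[:,1].min(),s[:,1].max()))
for lo in np.arange(-.02,.12,.02):
    s=q[(q[:,1]>=lo)&(q[:,1]<lo+.02)]; b.append((lo+.01,s[:,0].min(),s[:,0].max()))
print(np.round(a,4),np.round(b,4),sep='\n')
g=cv2.cvtColor(f,cv2.COLOR_RGB2GRAY); bh=cv2.morphologyEx(g,cv2.MORPH_BLACKHAT,np.ones((5,5)))
P=W[(bh>18)&near(.573,.073,.045)][:,:2]
for _ in range(4):
    A=np.c_[2*P,np.ones(len(P))]; s=np.linalg.lstsq(A,(P**2).sum(1),rcond=None)[0]; R=np.sqrt(s[2]+s[0]**2+s[1]**2)
    e=abs(np.hypot(*(P-s[:2]).T)-R); P=P[e<max(.004,2*e.std())]
print('ring',s[:2].round(4),R.round(4),len(P))
o=ctrl.get_obs()
print(t.Rotation.from_rotvec(o['tool_rot']).as_matrix().round(4),o['tool_pos'],ctrl.grip_point_offset)
```

```text
3843 rect ((0.5737410187721252, 0.059562813490629196), (0.21116922795772552, 0.17159774899482727), 89.62527465820312) 0.03135641265090161
[[ 0.51   -0.0433  0.1617]
 [ 0.53   -0.0433  0.1548]
 [ 0.55   -0.0432  0.1528]
 [ 0.57   -0.046   0.1532]
 [ 0.59   -0.0461  0.1537]
 [ 0.61   -0.0458  0.1514]
 [ 0.63   -0.0456  0.1519]
 [ 0.65   -0.0451  0.1646]]
[[-0.01    0.4876  0.6571]
 [ 0.01    0.4877  0.6574]
 [ 0.03    0.4879  0.6564]
 [ 0.05    0.4893  0.6566]
 [ 0.07    0.4894  0.6592]
 [ 0.09    0.4891  0.6593]
 [ 0.11    0.4887  0.6576]]
ring [0.5732 0.0744] 0.0352 142
[[ 9.287e-01  3.707e-01 -5.000e-04]
 [ 3.707e-01 -9.287e-01  1.800e-03]
 [ 2.000e-04 -1.900e-03 -1.000e+00]] [ 0.23155428 -0.57990794  0.23017229] 0.0187
```

Call:
send_rows(
  rows=[
    [8.5,[0,0,0],-9.75],
    [8.5,[0,0,0],-9.75],
    [8.5,[0,0,0],-9.75],
    [8.5,[0,0,0],-9.75],
    [8.5,[0,0,0],-9.75],
    [8.5,[0,0,0],-9.75],
    [8.5,[0,0,0],-9.75],
    [8.5,[0,0,0],0],
  ],
  newtons=60,
)

```text
t: 1.1
tool_pos: [0.2316, -0.5801, 0.2306]
tool_rot: [-2.223, -2.219, -0.001]
contact_force: [0.2, 0.1, 0.5]
opening: 0.0847
grip_force: 0.0
```

Call:
send_rows(
  rows=[
    [8.5,[4.3,4.46,0],0],
    [8.5,[4.3,4.46,0],0],
    [8.5,[4.3,4.46,0],0],
    [8.5,[4.3,4.46,0],0],
    [8.5,[4.3,4.46,0],0],
    [8.5,[5.7,0,0],0],
    [8.5,[5.7,0,0],0],
    [8.5,[5.7,0,0],0],
    [8.5,[5.7,0,0],0],
    [8.5,[5.7,0,0],0],
  ],
)

```text
t: 2.35
tool_pos: [0.4542, -0.0786, 0.2312]
tool_rot: [2.225, 2.217, 0.0]
contact_force: [1.0, 0.7, 0.9]
opening: 0.085
grip_force: 0.0
```

Call:
send_rows(
  rows=[
    [8.5,[5.7,0,0],0],
    [8.5,[5.7,0,0],0],
    [8.5,[5.7,0,0],0],
    [8.5,[5.7,0,0],0],
    [8.5,[5.7,0,0],0],
    [8.5,[5.7,0,0],0],
    [8.5,[4,0,0],0],
    [8.5,[0,0,0],0],
    [8.5,[0,0,0],0],
  ],
)

```text
t: 3.48
tool_pos: [0.4543, 0.3012, 0.2309]
tool_rot: [2.223, 2.22, -0.001]
contact_force: [0.1, 0.9, -0.8]
opening: 0.085
grip_force: 0.0
```

Call:
send_rows(
  rows=[
    [8.5,[2.2,0.07,0],0],
    [8.5,[0,0,5],0],
    [8.5,[0,0,5],0],
    [8.5,[0,0,4],0],
    [8.5,[0,0,3],0],
    [8.5,[0,0,2.5],0],
    [8.5,[0,0,0],0],
  ],
)

```text
t: 4.35
tool_pos: [0.4536, 0.3227, 0.034]
tool_rot: [-2.222, -2.219, 0.007]
contact_force: [-0.7, -0.4, 0.4]
opening: 0.0852
grip_force: 0.0
```

Run:
```python
from h import *
save(grab('wrist'),'pics/w1.png')
```

```text
(no output)
```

View pics/w1.png

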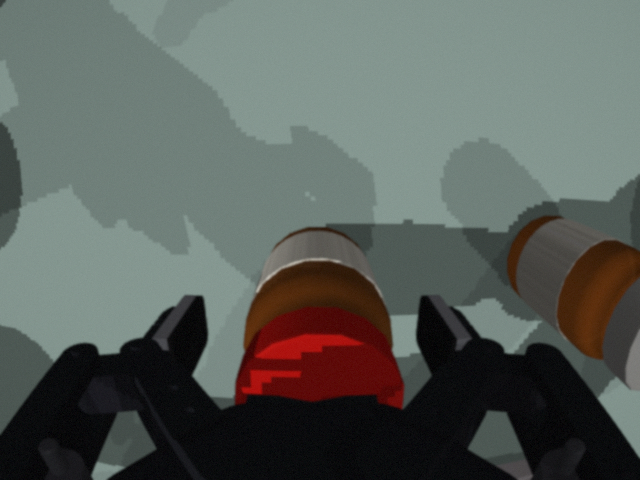

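The wrist view shows the red-capped jar, lid at about (320,350), centred between the fingers at (190,330) and (440,330). The white-lidded jar is clear on the right. I'll close the gripper.

Call:
send_rows(
  rows=[
    [4,[0,0,0],0],
    [4,[0,0,0],0],
    [4,[0,0,0],0],
    [4,[0,0,0],0],
    [4,[0,0,0],0],
    [4,[0,0,0],0],
  ],
  newtons=60,
)

```text
t: 5.15
tool_pos: [0.4565, 0.3244, 0.0385]
tool_rot: [2.221, 2.221, 0.005]
contact_force: [-0.6, 0.0, 5.9]
opening: 0.0502
grip_force: 62.5
```

Call:
send_rows(
  rows=[
    [4,[0,0,-2],0],
    [4,[0,0,-4],0],
    [4,[0,0,-4],0],
    [4,[0,0,-4],0],
    [4,[0,0,0],0],
    [4,[0,0,0],0],
  ],
)

```text
t: 5.9
tool_pos: [0.4546, 0.3232, 0.1755]
tool_rot: [-2.221, -2.221, 0.002]
contact_force: [-0.1, 0.5, -2.9]
opening: 0.0499
grip_force: 62.1
```

Run:
```python
from h import *
d=grab('scene'); W=world(d); z=W[...,2]
o=ctrl.get_obs(); print(o['tool_pos'],o['contact_force'],o['opening'],o['grip_force'])
hsv=cv2.cvtColor(d['frame'],cv2.COLOR_RGB2HSV)
x,y=o['tool_pos'][:2]
m=(np.hypot(W[...,0]-x,W[...,1]-y)<.045)&(z>.1)&(z<.27)&(hsv[...,1]>40)
ys,xs=np.where(m); print(len(xs), W[m].min(0),W[m].max(0))
print('lowest',np.percentile(z[m],[0.5,1,2,5]))
c=d['frame'][max(ys.min()-60,0):ys.max()+40,xs.min()-60:xs.max()+60]
cv2.imwrite('pics/c2.png',cv2.resize(c,None,fx=4,fy=4,interpolation=2)[:600,:800,::-1])
```

```text
[0.4541     0.32299005 0.17441358] [-0.70816429  0.51725948 -2.15108074] 0.05008983955455785 62.04993388149887
442 [0.4098867  0.30539189 0.13910828] [0.49581492 0.35259369 0.26932053]
lowest [0.13962293 0.14020291 0.14321305 0.14683293]
```

View pics/c2.png

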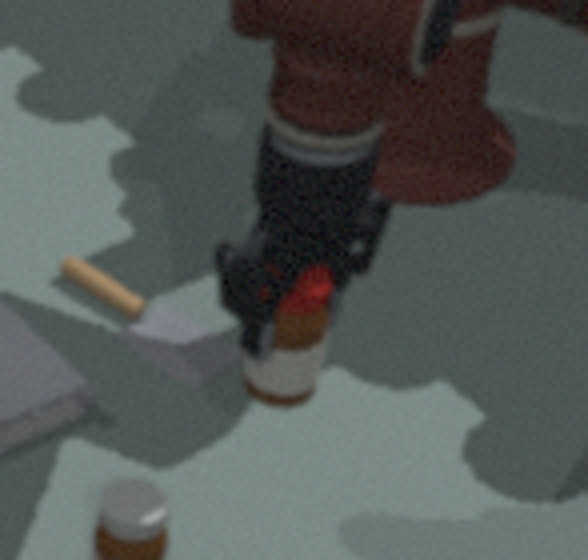

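The jar is held upright at (290,340) in the crop. Its base is about 36 mm below the TCP. I'll move it over the mixer.

Call:
send_rows(
  rows=[
    [4,[-3,0.5,0],0],
    [4,[-5.6,0.5,0],0],
    [4,[-5.6,0.5,0],0],
    [4,[-5.6,0.5,0],0],
    [4,[-5.6,0.5,0],0],
    [4,[-5.6,0.5,0],0],
    [4,[-5.6,0.5,0],0],
    [4,[-5.6,0.5,0],0],
    [4,[-5.6,0.5,0],0],
    [4,[-5.6,0.5,0],0],
  ],
)

```text
t: 7.2
tool_pos: [0.5041, -0.2116, 0.1738]
tool_rot: [-2.219, -2.219, 0.001]
contact_force: [1.3, 0.3, -2.4]
opening: 0.0504
grip_force: 62.0
```

Call:
send_rows(
  rows=[
    [4,[-5.6,0.5,0],0],
    [4,[-5.6,0,0],0],
    [4,[-5.6,0,0],0],
    [4,[-3,0,0],0],
    [4,[0,0,0],0],
    [4,[0,0,0],0],
  ],
)

```text
t: 7.95
tool_pos: [0.5097, -0.4071, 0.1742]
tool_rot: [-2.218, -2.219, -0.001]
contact_force: [-0.3, -0.2, -1.7]
opening: 0.0503
grip_force: 62.0
```

Call:
send_rows(
  rows=[
    [4,[-0.2,0,2],0],
    [4,[0,0,2],0],
    [4,[0,0,1.5],0],
    [4,[0,0,0.5],0],
    [4,[0,0,0],0],
    [4,[0,0,0],0],
  ],
)

```text
t: 8.7
tool_pos: [0.5109, -0.4109, 0.1175]
tool_rot: [2.22, 2.22, 0.0]
contact_force: [-1.7, 1.7, 0.8]
opening: 0.05
grip_force: 62.4
```

Call:
send_rows(
  rows=[
    [4,[0,0,0.3],0],
    [4,[0,0,0.3],0],
    [4,[0,0,0],0],
    [4,[0,0,0],0],
  ],
)

```text
t: 9.2
tool_pos: [0.511, -0.411, 0.1115]
tool_rot: [2.22, 2.22, 0.0]
contact_force: [-1.0, 0.4, 5.0]
opening: 0.0501
grip_force: 62.8
```

Call:
send_rows(
  rows=[
    [4,[0,0,0.2],0],
    [4,[0,0,0.1],0],
    [4,[0,0,0],0],
  ],
)

```text
t: 9.57
tool_pos: [0.5111, -0.4113, 0.1104]
tool_rot: [2.219, 2.22, -0.0]
contact_force: [-2.7, 3.0, 13.7]
opening: 0.0503
grip_force: 63.5
```

Call:
send_rows(
  rows=[
    [4,[0,0,0.2],0],
    [4,[0,0,0],0],
    [4,[0,0,0],0],
  ],
)

```text
t: 9.95
tool_pos: [0.5112, -0.4114, 0.1103]
tool_rot: [2.219, 2.22, -0.001]
contact_force: [-5.3, 5.6, 19.3]
opening: 0.0504
grip_force: 64.2
```

The pad has bottomed out: the force rises while the position stays put. I'll hold it.

Call:
send_rows(
  rows=[
    [4,[0,0,0],0],
    [4,[0,0,0],0],
    [4,[0,0,0],0],
    [4,[0,0,0],0],
    [4,[0,0,0],0],
    [4,[0,0,0],0],
  ],
)

```text
t: 10.7
tool_pos: [0.5112, -0.4114, 0.1103]
tool_rot: [2.219, 2.22, -0.001]
contact_force: [-6.3, 4.5, 19.3]
opening: 0.0501
grip_force: 64.2
```

Call:
send_rows(
  rows=[
    [4,[0,0,-0.8],0],
    [4,[0,0,-1.5],0],
    [4,[0,0,-3],0],
    [4,[0,0,-3],0],
    [4,[0,0,0],0],
    [4,[0,0,0],0],
  ],
)

```text
t: 11.45
tool_pos: [0.5096, -0.4098, 0.1863]
tool_rot: [-2.219, -2.22, 0.0]
contact_force: [0.3, -0.4, -2.5]
opening: 0.0504
grip_force: 62.1
```

Run:
```python
from h import *
d=grab('scene'); W=world(d); z=W[...,2]
o=ctrl.get_obs(); print(o['tool_pos'],o['contact_force'],o['opening'],o['t'])
hsv=cv2.cvtColor(d['frame'],cv2.COLOR_RGB2HSV)
x,y=o['tool_pos'][:2]
m=(np.hypot(W[...,0]-x,W[...,1]-y)<.045)&(z>.1)&(z<.27)&(hsv[...,1]>40)
ys,xs=np.where(m); print(len(xs),'lowest',np.percentile(z[m],[0,.5,1,2,5]))
c=d['frame'][max(ys.min()-40,0):ys.max()+30,xs.min()-40:xs.max()+40]
cv2.imwrite('pics/c3.png',cv2.resize(c,None,fx=5,fy=5,interpolation=2)[:600,:800,::-1])
```

```text
[ 0.50941953 -0.4095257   0.18564565] [ 0.15064839  0.4482059  -2.6274471 ] 0.05038647933450155 11.5
280 lowest [0.14956471 0.15142349 0.15243667 0.15403918 0.15787351]
```

View pics/c3.png

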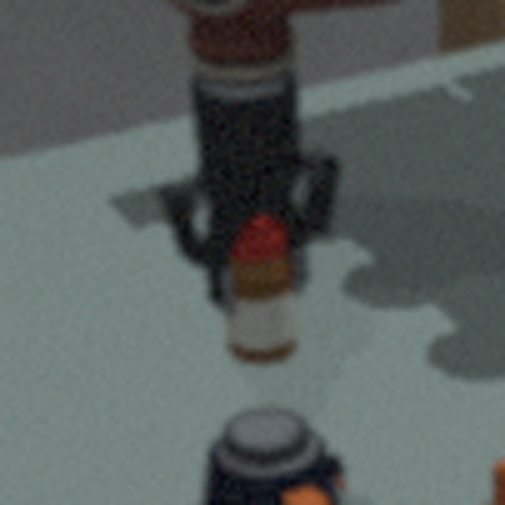

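The jar is still upright in the grip at (262,290), and the pad below it has sprung back. Next I'll carry it to the ring.

Call:
send_rows(
  rows=[
    [4,[3.4,0.6,0],0],
    [4,[5,0.6,0],0],
    [4,[5,0.6,0],0],
    [4,[5,0.6,0],0],
    [4,[5,0.8,0],0],
    [4,[5,0.8,0],0],
    [4,[5,0.8,0],0],
    [4,[5,0.8,0],0],
    [4,[5,0.8,0],0],
    [4,[5,0,0],0],
  ],
)

```text
t: 12.75
tool_pos: [0.5734, 0.0753, 0.186]
tool_rot: [-2.22, -2.22, 0.004]
contact_force: [0.5, 0.2, -1.5]
opening: 0.0501
grip_force: 62.0
```

Call:
send_rows(
  rows=[
    [4,[0,0,0],0],
    [4,[0,0,0],0],
    [4,[0,0,4],0],
    [4,[0,0,4],0],
    [4,[0,0,2],0],
    [4,[0,0,0],0],
    [4,[0,0,0],0],
  ],
)

```text
t: 13.62
tool_pos: [0.5756, 0.0732, 0.0901]
tool_rot: [2.22, 2.22, 0.003]
contact_force: [-0.4, 0.4, -1.3]
opening: 0.0503
grip_force: 62.1
```

Call:
send_rows(
  rows=[
    [4,[0.1,-0.2,1],0],
    [4,[0,0,0.5],0],
    [4,[0,0,0.2],0],
    [4,[0,0,0],0],
    [4,[0,0,0],0],
  ],
)

```text
t: 14.25
tool_pos: [0.5725, 0.0747, 0.0715]
tool_rot: [2.221, 2.222, 0.0]
contact_force: [-0.1, 0.6, -2.9]
opening: 0.0503
grip_force: 62.1
```

Run:
```python
from h import *
d=grab('scene'); 
o=ctrl.get_obs(); print(o['tool_pos'],o['contact_force'])
cv2.imwrite('pics/c4.png',cv2.resize(d['frame'][170:290,260:380],None,fx=5,fy=5,interpolation=2)[:,:,::-1])
```

```text
[0.57248604 0.07464757 0.07156358] [-0.12618981  0.19751887 -2.27139044]
```

View pics/c4.png

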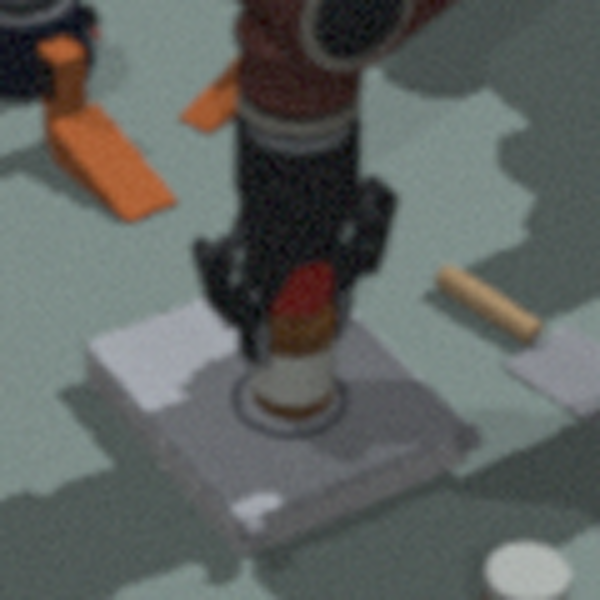

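The crop shows the jar upright just above the ring. The ring centre is at about (290,402), and the jar base looks a few mm off it. I'll measure both in the same camera.

```bash
cat > ringjar.py <<'E'
from h import *
from scipy.optimize import least_squares
import sys
N=6; ds=[ctrl.get_image('scene') for _ in range(N)]
d=ds[0]; d['range_z']=np.median([a['range_z'] for a in ds],0)
d['frame']=np.mean([a['frame'] for a in ds],0).astype(np.uint8)
W=world(d); z=W[...,2]; r=np.hypot(W[...,0]-.573,W[...,1]-.074)
hsv=cv2.cvtColor(d['frame'],cv2.COLOR_RGB2HSV)
def fit(P,r0=None,loss='soft_l1'):
    x0=[.573,.074]+([] if r0 else [.035])
    s=least_squares(lambda p:np.hypot(P[:,0]-p[0],P[:,1]-p[1])-(r0 or p[2]),x0,loss=loss,f_scale=.001)
    return s.x.round(4),np.abs(s.fun).mean().round(4),len(P)
for a,b in((.04,.06),(.045,.075)):
    m=(r<.036)&(z>a)&(z<b); print('jar',fit(W[m][:,:2],.026))
g=cv2.cvtColor(d['frame'],cv2.COLOR_RGB2GRAY); bh=cv2.morphologyEx(g,cv2.MORPH_BLACKHAT,np.ones((5,5)))
# intersect rays with plate top plane
T=np.array(d['cam_to_world']); v,u=np.mgrid[:480,:640]
R=np.stack([(u-d['cx'])/d['fx'],(v-d['cy'])/d['fy'],np.ones_like(z)],-1)@T[:3,:3].T
Q=T[:3,3]+R*((.032-T[2,3])/R[...,2])[...,None]
rq=np.hypot(Q[...,0]-.573,Q[...,1]-.074)
m=(bh>12)&(rq>.029)&(rq<.042)&(abs(z-.032)<.008); print('ring',fit(Q[m][:,:2],.0345),fit(Q[m][:,:2]))
print('plate z',np.median(z[(rq>.038)&(rq<.06)&(abs(z-.032)<.01)]),'jar low z',z[(r<.03)&(z>.034)].min())
o=ctrl.get_obs(); print(o['tool_pos'],o['t'])
E
python3 ringjar.py
```

```text
jar (array([0.5728, 0.0753]), np.float64(0.0007), 79)
jar (array([0.5731, 0.0755]), np.float64(0.0008), 114)
ring (array([0.5746, 0.0764]), np.float64(0.0017), 61) (array([0.5745, 0.0762, 0.0348]), np.float64(0.0017), 61)
plate z 0.03003893685346315 jar low z 0.03434650324587718
[0.57235309 0.07459948 0.07139794] 14.6
```

The jar is within about 1.5 mm of the ring centre, so I'll lower it.

Call:
send_rows(
  rows=[
    [4,[0,0.05,0.2],0],
    [4,[0,0,0],0],
    [4,[0,0,0],0],
  ],
)

```text
t: 14.98
tool_pos: [0.5731, 0.0746, 0.0705]
tool_rot: [2.221, 2.222, 0.0]
contact_force: [-3.6, -0.6, 5.3]
opening: 0.0501
grip_force: 62.7
```

Call:
send_rows(
  rows=[
    [4,[0,0,0.1],0],
    [4,[0,0,0],0],
    [4,[0,0,0],0],
  ],
)

```text
t: 15.35
tool_pos: [0.5732, 0.0746, 0.0704]
tool_rot: [2.221, 2.222, -0.0]
contact_force: [-5.8, -0.3, 10.5]
opening: 0.05
grip_force: 63.4
```

Call:
send_rows(
  rows=[
    [4,[0,0,-0.1],0],
    [4,[0,0,0],0],
    [5.4,[0,0,0],0],
    [6,[0,0,0],0],
    [7,[0,0,0],0],
    [8.5,[0,0,0],0],
    [8.5,[0,0,0],0],
    [8.5,[0,0,0],0],
  ],
)

```text
t: 16.35
tool_pos: [0.5728, 0.0746, 0.0693]
tool_rot: [2.221, 2.222, 0.0]
contact_force: [0.6, 0.6, -0.1]
opening: 0.0852
grip_force: 0.0
```

Call:
send_rows(
  rows=[
    [8.5,[0,0,-1],0],
    [8.5,[0,0,-3],0],
    [8.5,[0,0,-4],0],
    [8.5,[0,0,-4],0],
    [8.5,[0,0,0],0],
    [8.5,[0,0,0],0],
  ],
)

```text
t: 17.1
tool_pos: [0.5726, 0.0746, 0.1894]
tool_rot: [2.221, 2.222, 0.0]
contact_force: [-0.2, 0.3, -0.4]
opening: 0.0851
grip_force: 0.0
```

```bash
python3 ringjar.py
python3 - <<'E'
from h import *
save(grab('wrist'),'pics/w2.png')
E
```

```text
jar (array([0.5739, 0.0754]), np.float64(0.0008), 75)
jar (array([0.5739, 0.0756]), np.float64(0.0008), 117)
ring (array([0.5747, 0.0775]), np.float64(0.0018), 57) (array([0.5745, 0.0773, 0.035 ]), np.float64(0.0018), 57)
plate z 0.029970902513480335 jar low z 0.034236855407955624
[0.57217964 0.07461684 0.18807087] 17.4
```

View pics/w2.png

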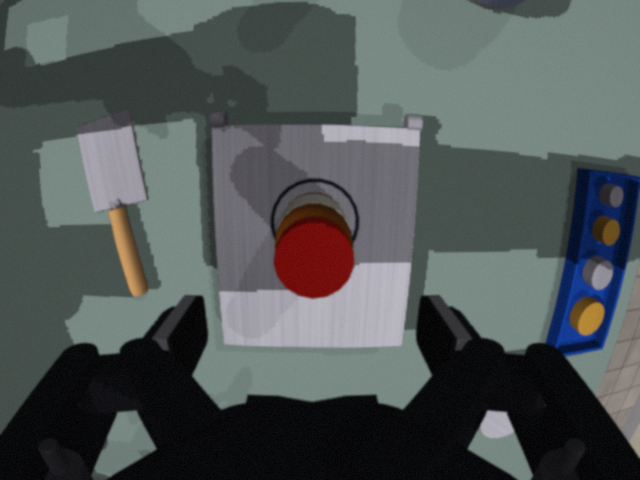

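The jar stands in the ring at (315,217) with even margins. Now for the wedge.

Call:
send_rows(
  rows=[
    [8.5,[-3.2,-0.3,0],0],
    [8.5,[-5.4,-0.6,0],0],
    [8.5,[-5.4,-0.6,0],0],
    [8.5,[-5.4,-0.6,0],0],
    [8.5,[-5.4,-0.6,0],0],
    [8.5,[-5.4,-0.6,0],0],
    [8.5,[-5,-0.6,0],0],
    [8.5,[-2,0,0],0],
    [8.5,[0,0,0],-3.9],
    [8.5,[0,0,0],0],
  ],
)

```text
t: 18.7
tool_pos: [0.534, -0.2969, 0.189]
tool_rot: [-2.144, -2.295, -0.001]
contact_force: [-0.2, 0.6, -0.8]
opening: 0.0849
grip_force: 0.0
```

Run:
```python
from h import *
d=grab('wrist'); save(d,'pics/w3.png')
# fisheye 3d
z=d['range_z'];v,u=np.mgrid[:480,:640]; dx=u-d['cx'];dy=v-d['cy'];r=np.hypot(dx,dy);th=r/d['fx']
t=np.tan(th)/np.maximum(r,1e-6)
P=np.stack([dx*t*z,dy*t*z,z,np.ones_like(z)],-1)@np.array(d['cam_to_world']).T; W=P[...,:3]
hsv=cv2.cvtColor(d['frame'],cv2.COLOR_RGB2HSV);m=(hsv[...,0]>=3)&(hsv[...,0]<20)&(hsv[...,1]>150)&(z>0)&(W[...,0]>.48)
p=W[m&(W[...,2]>.08)]; print('post',len(p),np.percentile(p,[2,98],axis=0).round(4))
q=W[m&(W[...,2]<.036)&(W[...,1]>-.275)]
for lo in np.arange(-.28,-.18,.02):
    s=q[(q[:,1]>lo)&(q[:,1]<lo+.02)]
    if len(s)>20: print(lo.round(2),np.percentile(s[:,0],[1,99]).round(4),np.percentile(s[:,0],[1,99]).mean().round(4))
print(np.percentile(q[:,1],99.5)); o=ctrl.get_obs();print(o['tool_pos'],o['t'])
```

```text
post 1437 [[ 0.5239 -0.31    0.0819]
 [ 0.5768 -0.2834  0.2726]]
-0.28 [0.5125 0.7011] 0.6068
-0.26 [0.5111 0.5542] 0.5326
-0.24 [0.5095 0.553 ] 0.5313
-0.22 [0.5078 0.5516] 0.5297
-0.2 [0.5066 0.5507] 0.5286
-0.03210172191911918
[ 0.53402314 -0.29669338  0.18901559] 18.75
```

View pics/w3.png

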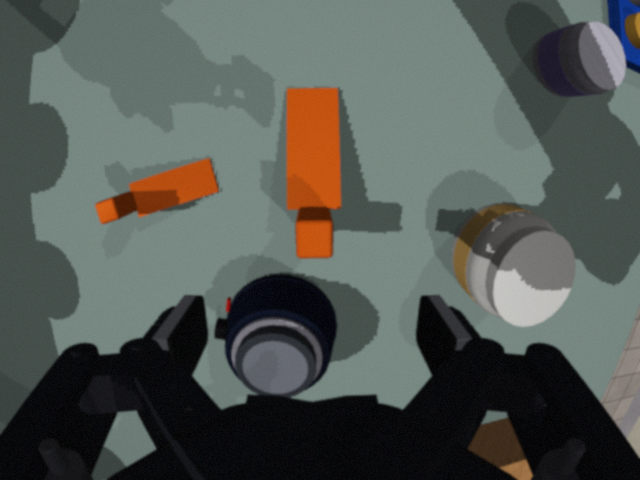

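The wedge post is at (315,240) with its ramp pointing ahead, aligned with the tool. The mixer and tub are clear of the fingers. I'll descend and grip.

Call:
send_rows(
  rows=[
    [8.5,[0,0.05,4],0],
    [8.5,[0,0,4],0],
    [8.5,[0,0,4],0],
    [8.5,[0,0,2.9],0],
    [8.5,[0,0,0],0],
    [8.5,[0,0,0],0],
  ],
  newtons=40,
)

```text
t: 19.5
tool_pos: [0.5353, -0.2974, 0.0417]
tool_rot: [2.143, 2.295, 0.001]
contact_force: [0.7, -0.7, -0.8]
opening: 0.0851
grip_force: 0.0
```

Call:
send_rows(
  rows=[
    [2,[0,0,0],0],
    [2,[0,0,0],0],
    [2,[0,0,0],0],
    [2,[0,0,0],0],
    [2,[0,0,0],0],
    [2,[0,0,0],0],
    [2,[0,0,0],0],
    [2,[0,0,0],0],
  ],
)

```text
t: 20.5
tool_pos: [0.5347, -0.2976, 0.0409]
tool_rot: [2.144, 2.295, 0.0]
contact_force: [-0.9, 0.5, 5.7]
opening: 0.0255
grip_force: 42.5
```

Call:
send_rows(
  rows=[
    [2,[0,0,-0.03],4.7],
    [2,[0,0,0],0],
    [2,[1,0.84,0],0],
    [2,[1.5,0.84,0],0],
    [2,[1.5,0.84,0],0],
    [2,[1.5,0.84,0],0],
    [2,[1.5,0,0],0],
    [2,[1,0,0],0],
    [2,[0,0,0],0],
    [2,[0,0,0],0],
  ],
  newtons=60,
)

```text
t: 21.75
tool_pos: [0.5696, -0.216, 0.041]
tool_rot: [-2.236, -2.206, -0.004]
contact_force: [0.3, 0.9, 7.1]
opening: 0.0255
grip_force: 59.7
```

Run:
```python
from h import *
from scipy.spatial.transform import Rotation as R
o=ctrl.get_obs();print(o['tool_pos'],R.from_rotvec(o['tool_rot']).as_matrix()[:2,0].round(4),o['contact_force'],o['opening'],o['t'])
d=grab('wrist'); save(d,'pics/w4.png')
```

```text
[ 0.56956326 -0.21600878  0.04098555] [0.0133 0.9999] [0.26181427 0.87821489 7.10483778] 0.025455857248895618 21.75
```

View pics/w4.png

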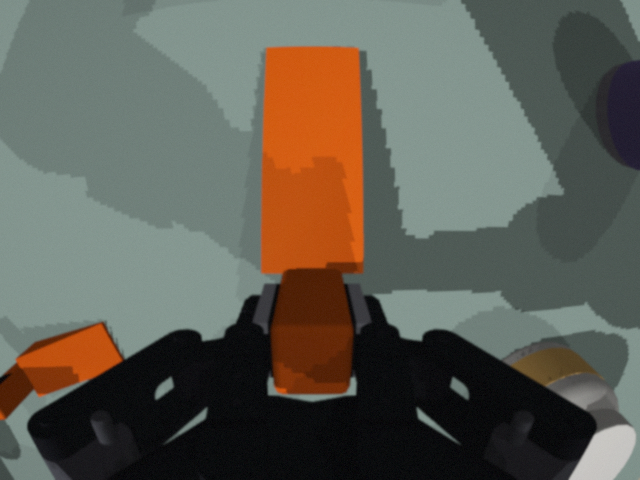

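The wedge is straight ahead of the fingers, flat and firmly held, with its thin end at (310,48). That was the tenth picture, so from here I go by numbers. I'll advance to just short of the bar and take a baseline plane fit of the plate.

```bash
cat > tilt.py <<'E'
from h import *
from scipy.optimize import least_squares
for n in('top','scene'):
    ds=[ctrl.get_image(n) for _ in range(4)]; d=ds[0]; st=np.array([a['range_z'] for a in ds]); d['range_z']=np.median(st,0)
    W=world(d); x,y,z=[W[...,i] for i in range(3)]
    m=(st.min(0)>.2)&(abs(x-.5731)<.08)&(y>-.038)&(y<.148)&(np.hypot(x-.573,y-.075)>.04)&(z>.02)&(z<.045)
    P=W[m]; A=np.c_[P[:,1]-.15,P[:,0]-.573,np.ones(len(P))]
    s=least_squares(lambda p:A@p-P[:,2],[0,0,.03],loss='soft_l1',f_scale=.002).x
    print(n,len(P),'tilt(-dz/dy)',(-s[0]).round(4),'roll',s[1].round(4),'hinge z',s[2].round(4))
o=ctrl.get_obs();print(o['tool_pos'].round(4),o['contact_force'].round(1),o['wrist_torque'].round(2),o['opening'],o['t'])
E
python3 tilt.py
```

```text
top 2716 tilt(-dz/dy) 0.0003 roll -0.0003 hinge z 0.0311
scene 1234 tilt(-dz/dy) -0.0006 roll 0.001 hinge z 0.03
[ 0.5696 -0.216   0.041 ] [-0.1  2.3  6.6] [ 0.4  -0.07 -0.03] 0.025368990338745803 22.2
```

Call:
send_rows(
  rows=[
    [2,[1,0,-0.02],0],
    [2,[1.5,0.02,0],0],
    [2,[1.5,0.02,0],0],
    [2,[1.5,0,0],0],
    [2,[1.5,0,0],0],
    [2,[1.5,0,0],0],
    [2,[0.5,0,0],0],
    [2,[0,0,0],0],
    [2,[0,0,0],0],
  ],
)

```text
t: 23.32
tool_pos: [0.5706, -0.126, 0.0409]
tool_rot: [-2.235, -2.206, -0.002]
contact_force: [0.4, -0.4, 6.9]
opening: 0.025
grip_force: 59.7
```

```bash
python3 tilt.py
```

```text
top 2726 tilt(-dz/dy) -0.0001 roll -0.0012 hinge z 0.0314
scene 1237 tilt(-dz/dy) 0.0006 roll 0.0008 hinge z 0.03
[ 0.5706 -0.126   0.0409] [-0.2  1.3  6.2] [0.02 0.14 0.05] 0.02521056282398333 23.725
```

Call:
send_rows(
  rows=[
    [2,[0.6,0,0],0],
    [2,[0.6,0,0],0],
    [2,[0.5,0,0],0],
    [2,[0.5,0,0],0],
    [2,[0,0,0],0],
    [2,[0,0,0],0],
  ],
)

```text
t: 24.48
tool_pos: [0.5711, -0.1064, 0.041]
tool_rot: [2.234, 2.205, -0.002]
contact_force: [1.2, -7.3, 4.8]
opening: 0.0257
grip_force: 59.4
```

```bash
python3 tilt.py
```

```text
top 2709 tilt(-dz/dy) 0.0123 roll -0.0013 hinge z 0.0313
scene 1249 tilt(-dz/dy) 0.0129 roll -0.0016 hinge z 0.03
[ 0.5711 -0.1064  0.041 ] [ 0.8 -7.8  4.2] [-0.92  0.06  0.05] 0.02545842161109863 24.875
```

Call:
send_rows(
  rows=[
    [2,[0.4,0,0],0],
    [2,[0.3,0,0],0],
    [2,[0.2,0,0],0],
    [2,[0,0,0],0],
    [2,[0,0,0],0],
    [2,[0,0,0],0],
  ],
)

```text
t: 25.62
tool_pos: [0.5712, -0.0977, 0.041]
tool_rot: [2.234, 2.205, -0.003]
contact_force: [-0.2, -8.1, 3.4]
opening: 0.0249
grip_force: 59.5
```

```bash
python3 tilt.py
```

```text
top 2664 tilt(-dz/dy) 0.0267 roll -0.0013 hinge z 0.0313
scene 1268 tilt(-dz/dy) 0.0249 roll -0.0002 hinge z 0.0301
[ 0.5712 -0.0977  0.041 ] [ 0.4 -9.7  3.7] [-1.1   0.05  0.02] 0.02531711393500534 26.025
```

The tilt is about 0.026 rad, which is 5 mm of lift. I'll do a short hold and one last check on the jar, then hand in.

Call:
send_rows(
  rows=[
    [2,[0,0,0],0],
    [2,[0,0,0],0],
    [2,[0,0,0],0],
    [2,[0,0,0],0],
  ],
)

```text
t: 26.52
tool_pos: [0.5712, -0.0977, 0.041]
tool_rot: [2.234, 2.204, -0.003]
contact_force: [0.2, -8.8, 4.1]
opening: 0.0257
grip_force: 59.5
```

```bash
python3 ringjar.py; python3 tilt.py; python3 -c "
from station import ctrl
print(ctrl.finish_job())"
```

```text
jar (array([0.5737, 0.0762]), np.float64(0.0009), 74)
jar (array([0.5739, 0.0765]), np.float64(0.0008), 117)
ring (array([0.5734, 0.075 ]), np.float64(0.0017), 59) (array([0.573 , 0.0744, 0.0354]), np.float64(0.0016), 59)
plate z 0.03171684163028293 jar low z 0.034025627873297326
[ 0.57117686 -0.09773794  0.04102563] 26.825
top 2665 tilt(-dz/dy) 0.0258 roll -0.0 hinge z 0.0314
scene 1272 tilt(-dz/dy) 0.0252 roll 0.0001 hinge z 0.0301
[ 0.5712 -0.0978  0.041 ] [ 0.8 -8.4  3.7] [-1.11  0.02 -0.07] 0.025718474540015947 27.225
the job is handed in; nothing more can be done
None
```

I handed the job in at about 27 s (no verdict came back): the jar held the pad down for about 0.75 s and now stands within about 2 mm of the ring's centre, and the wedge is still gripped under the plate edge, lifting it about 5 mm (0.0255 rad measured).

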